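Open the ratchet jaw of the sharpening stone holder

TASK

Open up the sharpening stone holder so that the oil stone can be taken out later: with a fingertip press down the red ratchet release on its blue sliding jaw and, keeping it pressed, push the jaw back along the bar, away from the stone, fully home against its end stop. Then let go and move clear. Do not shift or lift the oil stone, and leave all the other loose things where they are.

Things in the scene. Friction and masses are not known exactly. Their poses are not given: they have to be found in the camera images.
- holder: stone holder: light wooden board 318 (x) x 104 (y) x 16 mm, screwed to the bench; origin on the bench under its middle. Its +x is 'back', the way the jaw opens, and points away from the robot within 0.45 rad. From -x to +x: wooden fixed jaw 40 mm high, oil stone, blue sliding jaw over a saw-toothed steel bar, aluminium end stop 46 mm high.
- jaw (a joint): travel of the blue sliding jaw along the holder's +x in m: 0 = shut near the stone, 0.085 = fully open, at the end stop. About 4 N of friction. While the release is up, the ratchet (14 mm teeth) lets the jaw move only towards the stone and, after some play, locks it against being pushed back.
- release (a joint): angle of the red release lever in rad: 0 to about 0.1 at rest (depending on where its pawl stands on a tooth), 0.40 = pressed right down; a spring returns it. The ratchet is free while it is kept above about 0.15. At 0.22 the paddle's top is level. It takes about 2 N to start and 5 to 6 N to press right down.
- release_pad (a point): middle of the top of the red paddle (46 mm across the holder, 44 mm along it), where to press down; moves with jaw and lever. 38 mm from the lever's pivot, on the stone side. At rest the paddle rises up to 0.22 rad towards the stone and this point is 71 to 74 mm above the bench; 66 mm with the paddle level, 59 mm right down. Nothing stands above, beside or on the stone side of the paddle.
- push_wall (a point): middle of the flat upright face of the blue wall on the sliding jaw, 80 mm wide, facing the stone (holder's -x), just behind and above the red paddle; 88 mm above the bench, the wall spans 74 to 102 mm. It stands about 20 mm behind the middle of the paddle. A finger that presses the paddle can push the jaw back here.
- stone_mid (a point): centre of the loose oil stone in its brown wooden box, 62 x 210 x 34 mm, 0.7 kg, lying across the holder's board between the fixed jaw and the sliding jaw, top 50 mm above the bench. It must stay in place.
- chisel: bystander: loose bench chisel with dark wooden handle, 280 mm long, lying beside the holder on its left (+y) side, 30 mm high; origin under its middle
- tin: bystander: small open brass tin, 58 mm across, 39 mm high, standing on the right (-y) of the holder; origin under its middle
- can: bystander: brass thumb oil can, 74 mm across, 186 mm high, standing well to the left; origin under its middle
- spanner: bystander: dark open-ended spanner, 188 mm long, 7 mm high, lying to the right; origin under its middle
- carton: bystander: small pale cardboard box, 72 x 107 x 43 mm, standing to the right, beyond the spanner; origin under its middle

How it is judged:
By the outcome, as a careful person would: the job done as asked, in the order asked, and still so for the second after the job is handed in, with the robot touching nothing.
It also fails if it takes over 32 s, if anything falls off the work surface, if the arm or the gripper's body presses on something with over 40 N, if the wrist force passes 120 N, or if a joint passes its speed limit or range.

ROBOT

A 6-joint arm with a two-finger parallel gripper is mounted at the origin on a cart in front of the work surface, level with it; the furniture and walls round the work are solid. World frame = base frame: x ahead of the robot, y to its left, z up, the work surface at z = 0. Lengths are in mm, angles in rad, forces in N, time in s.
With the tool pointing down it reaches from about 400 to 925 mm from the base axis. Payload 12.5 kg.
Tool frame: the origin (TCP) lies on the front face of the gripper's body, between the roots of the fingers; the fingertips stand 78 mm ahead of it and the grasp point (between the pads) lies 59 mm ahead of it (env.nose_length is the distance from the TCP to the fingertips, in mm); z points along the fingers, y is the line along which they close (so a half turn about z gives the same grasp; the last joint's range is limited). The gripper opens to 95 mm and grips with 3 to 60 N. Pads are 20 mm wide; open, the fingers measure 119 mm over their backs; the gripper's body (75 mm by 180 mm) begins 59 mm behind the grasp point.
Start: joints at [-1.217, 0.491, 1.559, -0, 1.092, -0.106], TCP at [277.377, -560.089, 292.261] pointing down, gripper open.
Joint ranges: [-3.1, 3.1], [-0.84, 2.19], [0.05, 2.79], [-1.13, 4.28], [0.06, 2.93], [-2.69, 2.69]. Speed limits (rad/s): [2.22, 2.22, 2.79, 3.14, 3.14, 3.14].

INTERFACE

Orientations are given as [roll, pitch, yaw] about the fixed x, y, z axes, in that order (R = Rz(yaw) Ry(pitch) Rx(roll)).
In Python, from cell import env gives the robot as it stands.
- The arm moves only by the tool jog_arm, never from a script. Its argument "motion" is a list of rows, each a list of 7 numbers: the turn, a rotation vector about the tool's x, y, z in degrees, then the shift along the tool's x, y, z in mm, then the finger opening in mm, from 0 to 95.1. In form: [[wx, wy, wz, x, y, z, hand], ...]. A call has 1 to 10 rows; each row shifts and turns the commanded pose from where the row before left it, along the tool's axes as they then stand; what a row does not reach is not made up. A row lasts 1/8 s, in which the tool goes at most 62.5 mm and 10.7 degrees, less where a joint would pass 70% of its speed; a pose out of reach is approached as far as the arm can. A call is refused whole if a number of a shift passes 62.5 or a number of a turn 10.7, either way. A call with a gripper value outside its range is refused whole. The fingers move at their own pace and stop on an object; the grip force is fixed at half the most. Time passes only in rows, so rows that do not move let the fingers close. It gives the time, the measured TCP pose, the force, the opening and the grip force at its end, in the units of the state.
- env.state(): the state, without advancing time (a new reading comes with each control period).
- env.read_camera(name): name is "scene" or "top" or "wrist"; returns a dict with "color" (420x560x3 uint8, red, green, blue), "z_map" (420x560 float32, mm along the optical axis (not along the pixel's ray), 0 where there is no reading), "camera_matrix" (3x3 intrinsics, pixels), "k1" (the pictures are not rectified: a ray, as slopes to the right and down, at radius r is drawn at 1 + k1 r^2 times it, then the intrinsics apply), "world_to_cam" (4x4, takes a point from world to camera coordinates). Camera axes: x right, y up, looking along -z (the intrinsics and any distortion apply to the point x, -y, -z); pixel columns grow to the right and rows downward; lengths in mm; the calibration is good to about 2 mm. A picture is of the moment at which its call begins.
- env.job_done(): hands the job in; it is judged then, once.
Trained networks look in the newest picture that a camera, given by its name, has taken for a name from the list of things; names that differ only in an ending like _2 or _b are one class to them, and where a whole thing is asked for, a point or a joint stands for the part that bears it (a point fixed in the world has none). Each returns a list of dicts, best first, with "score" (0 to 1); they miss things now and then, are a little off and sometimes report something else, mostly with a low value. They report only what shows in the picture. A call takes as long as a camera call.
- env.recognise(camera, thing): "location" ([column, row] in pixels, amid what is visible of it).
The state is a dict: "t": time; "joints": joint angles; "qvel": joint speeds; "tau": joint torques, N m; "eef_pos": TCP position; "tcp_rot": TCP orientation; "ft_force": force on the tool from outside, world axes, zero at the start; "moment": the same for the moment, N m; "opening": opening from 0.0 (shut) to 1.0 (fully open); "grip_force": force on a finger pad.
Only numpy, scipy, OpenCV 4.12 (cv2) and the standard library are available. Lean on these libraries where they do the work, as an engineer would, in place of code of your own. Each camera call takes 0.05 s, during which the arm holds its last target. There are 200 camera calls.

## Working session

There is one attempt and no reset: what is moved stays moved. The work goes in short steps, Python scripts to look and compute and a tool call to move; the robot and the scene stay as the last step left them, time stands still between calls to the robot, and variables do not carry over. Pictures are saved under pics/ and viewed, at most 10 in all, crops included, and the job is handed in when it is done.

Besides the shell and the picture viewer there is one more tool, called after ">>>" as a command line: name --pt "numbers of a row" for each row, then --argument value for the rest. jog_arm: Moves the arm, as the interface text tells. Its arguments: {"type":"object","properties":{"motion":{"type":"array"}},"required":["motion"]}

```bash
mkdir -p pics
cat > h.py <<'E'
import numpy as np, cv2
from cell import env
def world(d,u,v,z=None):
    K=d["camera_matrix"];k=d["k1"]
    D=np.array([k,0,0,0,0],float)
    x,y=cv2.undistortPoints(np.array([[[u,v]]],float),K,D)[0,0]
    T=np.linalg.inv(d["world_to_cam"])
    ray=np.array([x,-y,-1.])
    if z is None:
        zm=d["z_map"][int(round(v))-1:int(round(v))+2,int(round(u))-1:int(round(u))+2]
        zz=np.median(zm[zm>0]); return (T@np.r_[ray*zz,1])[:3]
    o=T[:3,3]; r=T[:3,:3]@ray
    return o+r*(z-o[2])/r[2]
E
python3 - <<'E'
from h import *
np.set_printoptions(precision=1,suppress=True)
im=[]
for c in("top","scene"):
    d=env.read_camera(c); im.append(d["color"].copy())
    for t in("release_pad","push_wall","stone_mid","holder","jaw","chisel","tin","can"):
        for r in env.recognise(c,t)[:2]:
            u,v=r["location"]
            try:print(c,t,round(r["score"],2),np.round([u,v]),world(d,u,v))
            except Exception as e:print(c,t,u,v,e)
    cv2.imwrite(f"pics/{c}.png",cv2.resize(d["color"][:,:,::-1],None,fx=1.4,fy=1.4))
s=env.state();print(s["eef_pos"],s["tcp_rot"],s["opening"],s["t"])
E
```

```text
top release_pad 0.67 [256. 213.] [525.7  96.2  76.4]
top release_pad 0.2 [178. 180.] [596.4 422.   41.5]
top push_wall 0.56 [256. 205.] [552.6 106.4  79.5]
top stone_mid 0.86 [229. 231.] [446.2 171.3  50.1]
top holder 0.65 [268. 197.] [622.   86.1  32.4]
top jaw 0.59 [258. 201.] [556.3  98.4 103.1]
top chisel 0.83 [200. 210.] [522.  313.4   1. ]
top chisel 0.53 [264. 197.] [608.9  97.1  47.7]
top can 0.73 [175. 182.] [588.2 433.6  38.6]
scene release_pad 0.46 [280. 189.] [526.9  92.8  75.4]
scene push_wall 0.68 [288. 195.] [560.   55.1  74.2]
scene stone_mid 0.76 [257. 201.] [446.5  50.8  48.4]
scene stone_mid 0.32 [323. 296.] [ 654.7 -415.7   42.1]
scene holder 0.95 [294. 201.] [581.8  54.   47.4]
scene holder 0.37 [258. 201.] [448.3  50.8  48.4]
scene jaw 0.96 [290. 197.] [566.1  53.9  66. ]
scene chisel 0.55 [266. 180.] [465.6 284.8   3.4]
scene tin 0.63 [296. 219.] [587.  -12.5  14.2]
scene can 0.56 [302. 158.] [617.6 418.9  42.2]
[ 277.4 -560.1  292.3] [3.1 0.  0.5] 1.0026582485876478 0.9
```

View pics/top.png

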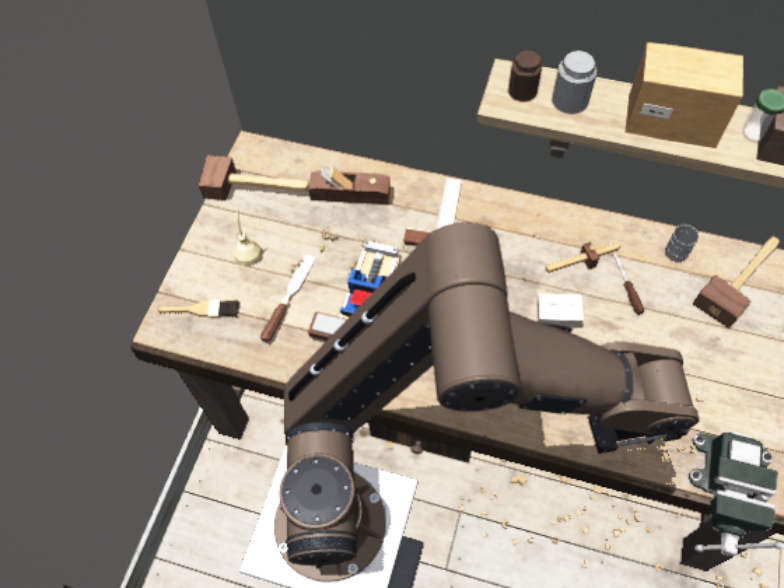

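View pics/scene.png

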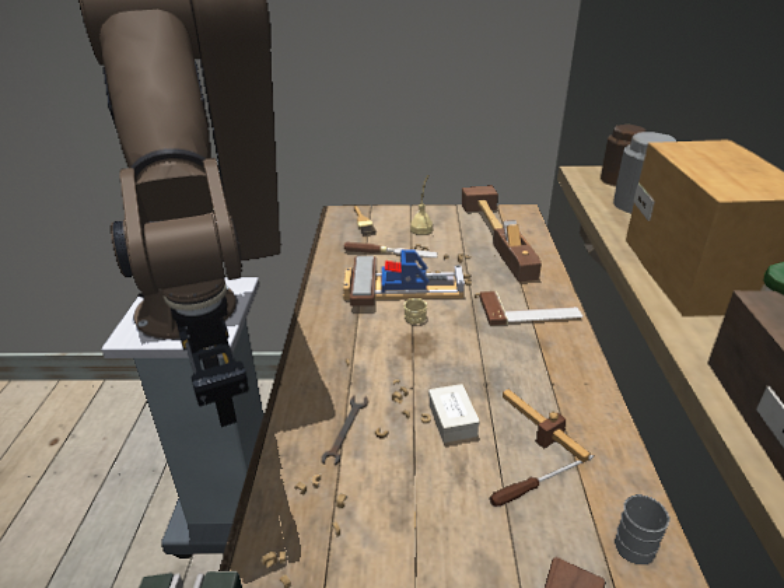

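The pictures show the holder at world (440–690, ~90), red paddle near scene px (392,267)/1.4, stone at (363,277)/1.4. The tin is to its right and the chisel to its left, and the arm hides it in the top view. I'll swing over it at a safe height with the fingers closing.

>>> jog_arm --pt "0 0 0 34 -34 0 0" --pt "0 0 0 34 -34 0 0" --pt "0 0 0 34 -34 0 0" --pt "0 0 0 34 -34 0 0" --pt "0 0 0 34 -34 0 0" --pt "0 0 0 34 -34 0 0" --pt "0 0 0 34 -34 0 0" --pt "0 0 0 34 -34 0 0" --pt "0 0 0 34 -34 0 0" --pt "0 0 0 34 -34 0 0"

```text
t: 2.15
eef_pos: [431.5, -103.0, 292.5]
tcp_rot: [3.141, -0.0, 0.46]
ft_force: [0.6, 0.8, -0.5]
opening: 0.027
grip_force: 0.0
```

>>> jog_arm --pt "0 0 0 19 -39 0 0" --pt "0 0 0 19 -39 0 0" --pt "0 0 0 19 -39 0 0" --pt "0 0 8.8 0 0 0 0" --pt "0 0 8.8 0 0 0 0" --pt "0 0 8.8 0 0 0 0" --pt "0 0 0 0 0 0 0"

```text
t: 3.02
eef_pos: [430.4, 25.7, 292.3]
tcp_rot: [3.141, -0.0, 0.0]
ft_force: [-0.0, 0.0, 1.6]
opening: 0.006
grip_force: 0.0
```

Run:
```python
from h import *
np.set_printoptions(precision=1,suppress=True)
for c in("wrist","top"):
    d=env.read_camera(c)
    for t in("release_pad","push_wall","stone_mid","holder","jaw","tin","chisel"):
        for r in env.recognise(c,t)[:1]:
            u,v=r["location"]
            print(c,t,round(r["score"],2),np.round([u,v]),world(d,u,v))
    cv2.imwrite(f"pics/{c}2.png",cv2.resize(d["color"][:,:,::-1],None,fx=1.4,fy=1.4))
    np.savez(f"{c}2.npz",**d)
    print(np.linalg.inv(d["world_to_cam"])[:3,3])
s=env.state();print(s["eef_pos"],s["tcp_rot"],s["t"])
```

```text
wrist release_pad 0.81 [194.  61.] [536.4  93.3  71. ]
wrist push_wall 0.72 [193.  63.] [534.3  93.3  72.3]
wrist stone_mid 0.65 [204. 159.] [455.2  94.   48. ]
wrist holder 0.77 [205.  66.] [532.2  84.2  72.4]
wrist jaw 0.91 [198.  48.] [545.7  89.9  69. ]
wrist tin 0.69 [352.  17.] [579.5 -40.7   0.4]
wrist chisel 0.94 [ 10. 147.] [463.  286.3  22.2]
[513.9  26.2 383.3]
top push_wall 0.75 [257. 224.] [498.1  88.   43.7]
top stone_mid 0.8 [256. 237.] [448.1  73.3  52.2]
top holder 0.64 [258. 230.] [477.5  74.7  46.3]
top jaw 0.56 [400. 221.] [ 646.5 -390.5   41.4]
top tin 0.68 [299. 215.] [599.1 -38.6   0.4]
[-331.4 -284.  1717.9]
[430.3  25.6 292.2] [ 3.1 -0.  -0. ] 3.825
```

View pics/wrist2.png

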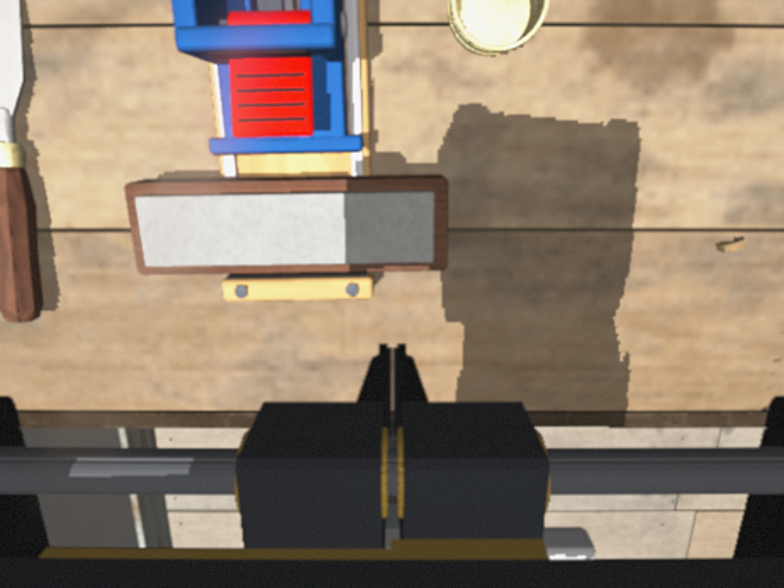

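The wrist view shows the red paddle clearly at px (272,97), the blue wall at (256,38) and the stone at (287,225). The holder yaw is almost 0.

Run:
```python
from h import *
np.set_printoptions(precision=1,suppress=True)
d=dict(np.load("wrist2.npz"))
c=d["color"].astype(int);H,W=c.shape[:2]
D=np.array([float(d["k1"]),0,0,0,0])
uv=np.stack(np.meshgrid(np.arange(W),np.arange(H)),-1).reshape(-1,1,2).astype(float)
xy=cv2.undistortPoints(uv,d["camera_matrix"],D)[:,0]
z=d["z_map"].reshape(-1,1)
P=np.c_[xy[:,:1]*z,-xy[:,1:]*z,-z,np.ones(len(z))]@np.linalg.inv(d["world_to_cam"]).T
P=P[:,:3].reshape(H,W,3); ok=d["z_map"]>0
red=(c[...,0]>120)&(c[...,1]<60)&(c[...,2]<60)&ok
red[:36]=0;red[:,:140]=0;red[110:]=0
R=P[red];print("red",R.mean(0),np.percentile(R,[2,98],axis=0),cv2.minAreaRect(R[:,:2].astype(np.float32)))
A=np.c_[R[:,:2]-R[:,:2].mean(0),np.ones(len(R))];print("plane",np.round(np.linalg.lstsq(A,R[:,2],rcond=None)[0],3))
# wall: blue rows
blue=(c[...,2]>c[...,0]+50)&ok
for u in (135,160,190,220,235):
    print(u,[(v,*np.round(P[v,u]).astype(int)) for v in range(12,42,3) if blue[v,u]])
# stone outline at height ~50
S=(abs(P[...,2]-50)<5)&ok; S[:120]=0;S[200:]=0
n,l,st,_=cv2.connectedComponentsWithStats(S.astype(np.uint8))
i=1+st[1:,4].argmax();Q=P[l==i];print("stone",cv2.minAreaRect(Q[:,:2].astype(np.float32)),Q[:,2].mean())
F=(abs(P[...,2]-40)<3)&ok;F[:195]=0;F[230:]=0
Q=P[F];print("fixed jaw",np.median(Q,0),np.percentile(Q,[3,97],axis=0))
```

```text
red [530.7  87.3  72.4] [[510.8  71.4  67.7]
 [550.2 105.3  77. ]] ((530.5687866210938, 90.68717956542969), (40.453670501708984, 41.08366394042969), 89.9181137084961)
plane [-0.2 -0.  72.4]
135 [(12, np.int64(566), np.int64(126), np.int64(99)), (15, np.int64(564), np.int64(126), np.int64(99)), (18, np.int64(562), np.int64(126), np.int64(99)), (21, np.int64(560), np.int64(126), np.int64(100)), (24, np.int64(558), np.int64(125), np.int64(102)), (27, np.int64(556), np.int64(126), np.int64(101)), (30, np.int64(554), np.int64(126), np.int64(101)), (33, np.int64(552), np.int64(126), np.int64(100)), (36, np.int64(551), np.int64(127), np.int64(98))]
160 [(18, np.int64(562), np.int64(108), np.int64(100)), (24, np.int64(558), np.int64(109), np.int64(100)), (27, np.int64(556), np.int64(109), np.int64(101)), (30, np.int64(554), np.int64(109), np.int64(101)), (33, np.int64(552), np.int64(109), np.int64(100))]
190 [(18, np.int64(562), np.int64(88), np.int64(99)), (21, np.int64(560), np.int64(88), np.int64(100)), (24, np.int64(558), np.int64(88), np.int64(101)), (27, np.int64(556), np.int64(88), np
[... 316 characters left out ...]
 (30, np.int64(554), np.int64(67), np.int64(101)), (33, np.int64(552), np.int64(68), np.int64(100))]
235 [(12, np.int64(565), np.int64(57), np.int64(100)), (15, np.int64(564), np.int64(57), np.int64(99)), (18, np.int64(562), np.int64(57), np.int64(101)), (21, np.int64(560), np.int64(57), np.int64(100)), (24, np.int64(558), np.int64(57), np.int64(100)), (27, np.int64(556), np.int64(57), np.int64(102)), (30, np.int64(554), np.int64(57), np.int64(99)), (33, np.int64(552), np.int64(57), np.int64(101))]
stone ((451.1795349121094, 94.9447250366211), (46.51689147949219, 190.12088012695312), 0.806076169013977) 47.94625739108583
fixed jaw [408.8  93.   38.5] [[401.1  44.1  37.1]
 [419.2 152.7  41. ]]
```

Pad middle is (530, 90, 72.5) and the wall face is x≈550.5, top 101, all matching the given sizes. I'll go above the pad and then down to about 12 mm over it.

>>> jog_arm --pt "0 0 -1 34 -22 0 0" --pt "0 0 0 34 -22 0 0" --pt "0 0 0 31 -21 0 0" --pt "0 0 0 0 0 40 0" --pt "0 0 0 0 0 40 0" --pt "0 0 0 0 0 40 0" --pt "0 0 0 0 0 8 0" --pt "0 0 0 0 0 0 0"

```text
t: 4.82
eef_pos: [528.9, 91.7, 164.6]
tcp_rot: [3.141, 0.0, 0.017]
ft_force: [0.3, -1.2, 0.5]
opening: 0.008
grip_force: 0.0
```

Run:
```python
from h import *
d=env.read_camera("wrist");cv2.imwrite("pics/w3.png",cv2.resize(d["color"][:,:,::-1],None,fx=1.4,fy=1.4))
s=env.state();print(s["eef_pos"],s["tcp_rot"],s["ft_force"],s["t"])
```

```text
[529.14493165  91.68853133 165.29597223] [ 3.14155725e+00 -1.32226781e-03  1.65273305e-02] [-0.13398086  1.34157108  0.54974421] 4.875
```

View pics/w3.png

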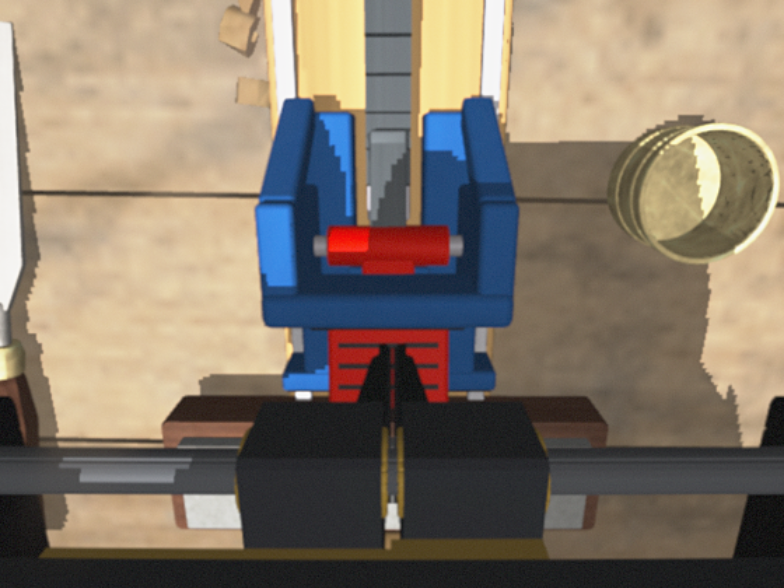

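The closed tip (px 390,350) is centred over the paddle, clear of the wall at row ~310, with nothing nearby. I'll press now.

>>> jog_arm --pt "0 0 0 0 0 8 0" --pt "0 0 0 0 0 6 0" --pt "0 0 0 0 0 4 0" --pt "0 0 0 0 0 3 0" --pt "0 0 0 0 0 2 0" --pt "0 0 0 0 0 0 0"

```text
t: 5.62
eef_pos: [528.3, 91.6, 141.2]
tcp_rot: [3.141, 0.001, 0.017]
ft_force: [-3.9, 0.5, 6.1]
opening: 0.005
grip_force: 2.8
```

>>> jog_arm --pt "0 0 0 5 0 0 0" --pt "0 0 0 5 0 0 0" --pt "0 0 0 4 0 0 0" --pt "0 0 0 4 0 0 0" --pt "0 0 0 0 0 0 0"

```text
t: 6.25
eef_pos: [546.8, 92.0, 141.4]
tcp_rot: [3.142, -0.0, 0.016]
ft_force: [-1.6, 0.2, 4.3]
opening: 0.006
grip_force: 2.7
```

>>> jog_arm --pt "0 0 0 5 0 0 0" --pt "0 0 0 5 0 0 0" --pt "0 0 0 5 0 0 0" --pt "0 0 0 5 0 0 0"

```text
t: 6.75
eef_pos: [566.4, 92.3, 141.3]
tcp_rot: [3.142, 0.001, 0.017]
ft_force: [-5.4, 0.6, 5.7]
opening: 0.006
grip_force: 2.9
```

Run:
```python
from h import *
d=env.read_camera("wrist");cv2.imwrite("pics/w4.png",cv2.resize(d["color"][:,:,::-1],None,fx=1.4,fy=1.4))
s=env.state();print(s["eef_pos"],s["ft_force"],s["t"])
```

```text
[567.03993258  92.33629373 141.40070431] [-3.37098382 -0.14396224  6.2500889 ] 6.8
```

View pics/w4.png

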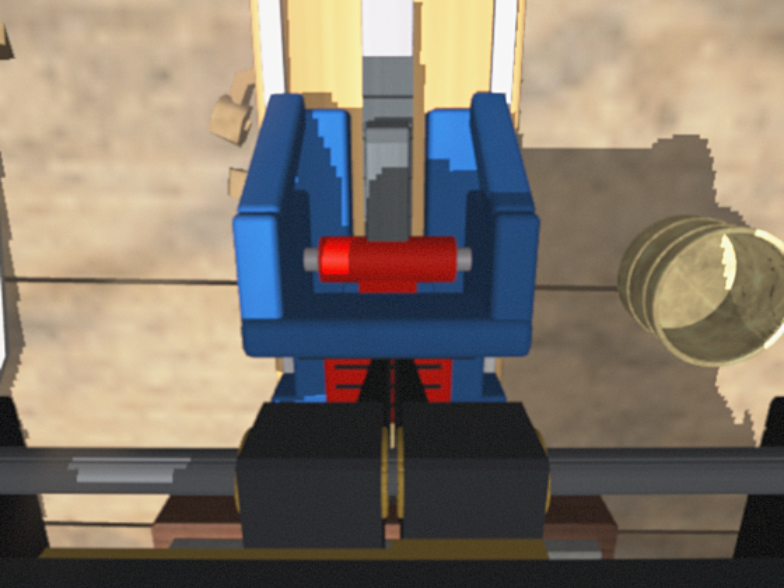

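The finger is at the wall, the paddle is down and the jaw slides freely (tin clear at px (700,290)). I'll continue.

>>> jog_arm --pt "0 0 0 6 0 0 0" --pt "0 0 0 6 0 0 0" --pt "0 0 0 6 0 0 0" --pt "0 0 0 6 0 0 0" --pt "0 0 0 6 0 0 0" --pt "0 0 0 6 0 0 0"

```text
t: 7.55
eef_pos: [602.4, 92.9, 141.4]
tcp_rot: [3.141, 0.001, 0.017]
ft_force: [-6.5, -0.8, 7.6]
opening: 0.002
grip_force: 3.9
```

>>> jog_arm --pt "0 0 0 4 0 0 0" --pt "0 0 0 4 0 0 0" --pt "0 0 0 4 0 0 0" --pt "0 0 0 3 0 0 0"

```text
t: 8.05
eef_pos: [608.8, 93.0, 141.5]
tcp_rot: [3.141, 0.024, 0.017]
ft_force: [-68.5, -5.5, 49.9]
opening: 0.003
grip_force: 40.6
```

Hard stop reached. I'll ease the push while still pressing, and look.

>>> jog_arm --pt "0 0 0 -6 0 0 0" --pt "0 0 0 0 0 0 0"

```text
t: 8.3
eef_pos: [607.7, 93.0, 141.5]
tcp_rot: [3.141, 0.01, 0.017]
ft_force: [-26.8, -1.9, 20.5]
opening: 0.006
grip_force: 15.8
```

Run:
```python
from h import *
d=env.read_camera("wrist");a=d["color"]
d2=env.read_camera("scene");b=d2["color"]
b=cv2.resize(b[150:240,220:360],(560,360))
cv2.imwrite("pics/w5.png",np.vstack([a[:240],b])[:,:,::-1])
s=env.state();print(s["eef_pos"],s["ft_force"],s["t"])
```

```text
[607.73112156  92.98711003 141.54662179] [-26.77951759  -2.15745159  21.99942956] 8.4
```

View pics/w5.png

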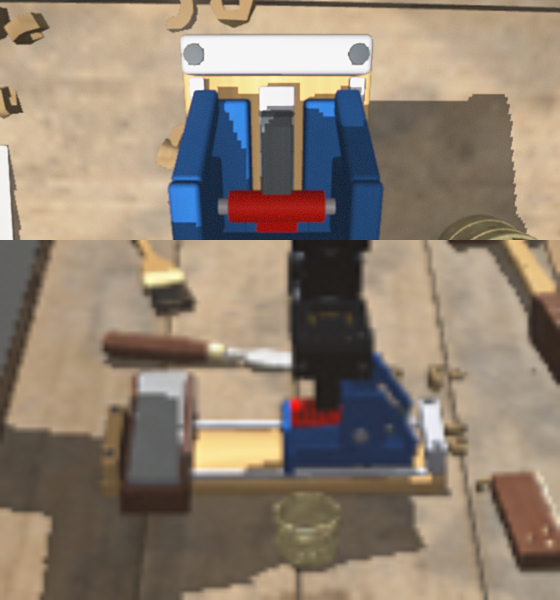

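The jaw looks near or at the stop, with a possible gap (wrist rows 75–90). I'll measure it by depth.

Run:
```python
from h import *
np.set_printoptions(precision=0,suppress=True,linewidth=150)
d=env.read_camera("wrist")
for u in (178,205,345,357,368):
    print(u,[(v,*world(d,u,v).round().astype(int).tolist(),*(d["color"][v,u]//10).tolist()) for v in range(32,122,5)])
```

```text
178 [(32, 721, 153, -2, 19, 17, 14), (37, 718, 154, -2, 20, 18, 15), (42, 716, 154, -2, 20, 18, 15), (47, 713, 154, -2, 20, 18, 15), (52, 710, 154, -2, 20, 17, 15), (57, 708, 154, -2, 19, 17, 15), (62, 705, 154, -2, 20, 17, 15), (67, 702, 155, -2, 20, 18, 15), (72, 699, 155, -2, 20, 18, 15), (77, 697, 155, -2, 20, 18, 15), (82, 694, 155, -2, 21, 18, 16), (87, 691, 155, -2, 20, 18, 15), (92, 688, 155, -2, 19, 17, 14), (97, 685, 156, -2, 19, 16, 14), (102, 682, 156, -2, 18, 16, 14), (107, 679, 156, -2, 18, 16, 14), (112, 677, 156, -2, 18, 16, 14), (117, 674, 156, -2, 18, 16, 14)]
205 [(32, 721, 138, -2, 19, 17, 14), (37, 713, 130, 44, 23, 23, 23), (42, 711, 130, 44, 24, 24, 24), (47, 709, 130, 44, 24, 24, 24), (52, 707, 130, 44, 25, 25, 25), (57, 705, 130, 45, 25, 25, 25), (62, 703, 130, 44, 24, 24, 24), (67, 700, 130, 44, 24, 24, 24), (72, 698, 130, 44, 22, 22, 23), (77, 697, 136, 16, 24, 21, 14), (82, 694, 136, 17, 11, 9, 7), (87, 691, 136, 17, 10, 9, 8), (92, 689, 130, 47, 4, 7, 12), (97, 687, 129, 50, 4, 7, 13), (102, 685, 129, 54, 4, 8, 13), (107, 683, 128, 57, 4, 8, 13), (112, 68
[... 1024 characters left out ...]
59, 51, 3, 7, 12), (102, 686, 60, 54, 3, 7, 12), (107, 684, 60, 57, 3, 7, 13), (112, 682, 61, 60, 4, 8, 13), (117, 680, 61, 63, 4, 7, 13)]
368 [(32, 723, 45, -2, 21, 18, 15), (37, 715, 55, 44, 22, 22, 22), (42, 713, 55, 45, 24, 24, 24), (47, 710, 55, 45, 18, 18, 18), (52, 708, 55, 47, 12, 13, 13), (57, 706, 55, 46, 15, 15, 16), (62, 704, 54, 44, 23, 23, 23), (67, 702, 54, 44, 23, 23, 23), (72, 700, 53, 43, 19, 17, 16), (77, 698, 47, 14, 24, 21, 13), (82, 696, 47, 14, 24, 20, 13), (87, 693, 46, 14, 23, 20, 13), (92, 690, 46, 13, 23, 19, 12), (97, 688, 46, 14, 23, 19, 12), (102, 685, 45, 13, 22, 17, 11), (107, 682, 45, 12, 12, 10, 7), (112, 679, 42, -1, 11, 9, 7), (117, 676, 41, -1, 11, 9, 7)]
```

```bash
cat > m.py <<'E'
from h import *
np.set_printoptions(precision=1,suppress=True,linewidth=150)
d=env.read_camera("wrist");c=d["color"].astype(int)
red=(c[...,0]>110)&(c[...,1]<60)&(c[...,2]<60)&(d["z_map"]>0)
v,u=np.nonzero(red)
R=np.array([world(d,a,b) for a,b in zip(u[::3],v[::3])])
x0=R[:,0].max();m=(R[:,2]<80)&(v[::3]>250)
Q=R[m];print("paddle n",len(Q),Q.min(0),Q.max(0))
print(np.c_[Q[::max(1,len(Q)//15)]])
A=np.c_[Q[:,:2]-Q[:,:2].mean(0),np.ones(len(Q))];print(np.round(np.linalg.lstsq(A,Q[:,2],rcond=None)[0],3))
for uu in (185,280,365):print(uu,[(vv,*world(d,uu,vv).round().astype(int).tolist(),*(c[vv,uu]//10).tolist()) for vv in range(215,285,6)])
s=env.state();print(s["eef_pos"],s["ft_force"],s["t"])
cv2.imwrite("pics/m%d.png"%(s["t"]*100),cv2.resize(d["color"][:,:,::-1],None,fx=1.4,fy=1.4))
E
python3 m.py; ls pics
```

```text
paddle n 60 [594.7  73.2  59.8] [598.7 116.6  61.5]
[[598.7  75.5  61.4]
 [597.5 113.   61.5]
 [597.5 106.9  61.2]
 [597.9  75.4  60.9]
 [596.6 113.6  60.9]
 [596.9 107.4  61.1]
 [597.6  75.   61.4]
 [595.8 113.1  60.4]
 [596.2 106.9  61. ]
 [596.9  74.9  61.1]
 [595.3 113.1  60.6]
 [595.4 107.   60.6]
 [596.3  74.9  61.1]
 [595.1 113.   61.2]
 [595.5  78.4  60.9]]
[ 0.1  0.  60.8]
185 [(215, 646, 130, 99, 5, 13, 22), (221, 643, 130, 98, 6, 13, 22), (227, 641, 130, 99, 4, 7, 11), (233, 639, 130, 98, 3, 7, 11), (239, 636, 130, 98, 3, 6, 11), (245, 634, 130, 98, 4, 7, 11), (251, 631, 130, 99, 3, 6, 11), (257, 629, 130, 99, 3, 5, 9), (263, 627, 130, 101, 3, 6, 11), (269, 625, 130, 101, 4, 6, 11), (275, 622, 130, 101, 3, 6, 10), (281, 562, 159, -2, 21, 17, 14)]
280 [(215, 635, 94, 64, 15, 1, 1), (221, 631, 94, 61, 13, 1, 1), (227, 627, 94, 61, 15, 1, 0), (233, 631, 94, 77, 4, 3, 6), (239, 631, 94, 84, 2, 3, 6), (245, 631, 94, 91, 2, 4, 6), (251, 631, 94, 96, 2, 4, 6), (257, 630, 94, 100, 3, 6, 9), (263, 628, 94, 100, 3, 7, 11), (269, 625, 94, 100, 2, 6, 10), (275, 623, 94, 101, 3, 6, 10), (281, 617, 94, 96, 4, 4, 5)]
365 [(215, 647, 62, 99, 3, 7, 11), (221, 645, 62, 98, 3, 6, 11), (227, 642, 62, 99, 3, 6, 11), (233, 640, 62, 99, 3, 7, 11), (239, 637, 61, 98, 3, 6, 11), (245, 635, 61, 98, 3, 6, 11), (251, 632, 61, 99, 3, 7, 11), (257, 631, 61, 100, 3, 6, 9), (263, 628, 61, 100, 3, 6, 11), (269, 626, 61, 100, 3, 6, 11), (275, 623, 61, 101, 3, 6, 10), (281, 565, 34, -1, 11, 9, 8)]
[607.7  93.  141.5] [-27.   -2.4  22.4] 8.5
m850.png
scene.png
top.png
top2.png
w3.png
w4.png
w5.png
wrist2.png
```

```bash
python3 -c "
import cv2
a=cv2.imread('pics/m850.png')[40:400,220:560];cv2.imwrite('pics/z.png',cv2.resize(a,(566,600),interpolation=2))"
```

```text
(no output)
```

View pics/z.png

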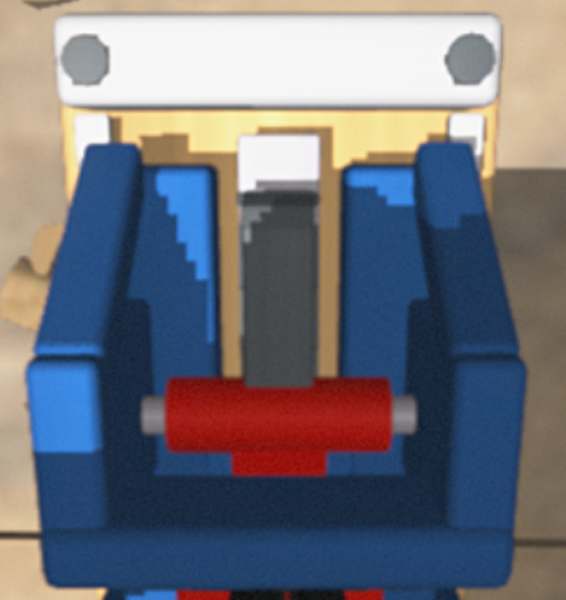

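The lever measures well pressed, but 7 mm of board shows between the jaw and the stop. I'll test it: relieve the push, press fully down, push again gently.

>>> jog_arm --pt "0 0 0 -4 0 0 0" --pt "0 0 0 0 0 1.5 0" --pt "0 0 0 0 0 1.5 0" --pt "0 0 0 0 0 0 0"

```text
t: 9.0
eef_pos: [606.7, 93.0, 139.1]
tcp_rot: [3.141, 0.002, 0.017]
ft_force: [-10.4, -0.3, 15.8]
opening: 0.005
grip_force: 8.3
```

>>> jog_arm --pt "0 0 0 2 0 0 0" --pt "0 0 0 2 0 0 0" --pt "0 0 0 2 0 0 0"

```text
t: 9.38
eef_pos: [608.1, 93.0, 139.0]
tcp_rot: [3.141, 0.015, 0.017]
ft_force: [-45.6, -4.3, 39.5]
opening: 0.001
grip_force: 32.2
```

Run:
```python
from h import *
d=dict(np.load("wrist2.npz"))
for u in (160,170,235,250):print(u,[(v,*world(d,u,v).round().astype(int).tolist(),*(d["color"][v,u]//10).tolist()) for v in range(90,142,3)])
```

```text
160 [(90, 515, 130, 42, 14, 14, 20), (93, 512, 130, 42, 17, 17, 21), (96, 510, 131, 41, 19, 19, 22), (99, 507, 131, 42, 12, 12, 18), (102, 505, 131, 43, 12, 14, 21), (105, 502, 131, 43, 12, 14, 21), (108, 500, 132, 42, 11, 13, 19), (111, 496, 139, 20, 24, 23, 23), (114, 493, 139, 20, 24, 24, 24), (117, 490, 139, 21, 24, 24, 24), (120, 488, 139, 20, 24, 24, 24), (123, 484, 141, 14, 24, 23, 23), (126, 482, 140, 20, 15, 13, 11), (129, 481, 134, 39, 13, 10, 8), (132, 479, 134, 41, 15, 11, 9), (135, 476, 134, 41, 17, 12, 10), (138, 474, 133, 45, 11, 10, 9), (141, 471, 132, 48, 22, 22, 22)]
170 [(90, 515, 112, 76, 24, 7, 6), (93, 512, 112, 76, 24, 6, 5), (96, 510, 112, 76, 24, 6, 5), (99, 507, 122, 43, 12, 12, 20), (102, 505, 122, 43, 10, 14, 22), (105, 502, 122, 43, 10, 14, 22), (108, 500, 123, 42, 9, 12, 19), (111, 496, 131, 15, 24, 19, 12), (114, 493, 131, 15, 24, 22, 15), (117, 490, 131, 15, 25, 22, 15), (120, 487, 132, 14, 23, 18, 12), (123, 484, 131, 15, 18, 14, 10), (126, 482, 131, 17, 12, 9, 7), (129, 481, 125, 39, 12, 9, 7), (132, 479, 125, 41, 15, 11, 9), (135, 476, 125, 41, 16, 
[... 495 characters left out ...]
0, 14, 10, 8), (132, 478, 67, 40, 15, 10, 8), (135, 476, 67, 40, 15, 10, 8), (138, 474, 66, 47, 18, 18, 17), (141, 471, 66, 48, 23, 23, 22)]
250 [(90, 515, 54, 20, 14, 14, 13), (93, 512, 54, 20, 14, 14, 13), (96, 510, 52, 43, 8, 9, 12), (99, 507, 52, 43, 5, 13, 22), (102, 505, 52, 43, 5, 13, 22), (105, 502, 52, 42, 6, 13, 22), (108, 499, 53, 41, 12, 11, 11), (111, 496, 54, 20, 24, 23, 22), (114, 493, 54, 20, 24, 22, 20), (117, 490, 54, 19, 24, 22, 19), (120, 487, 55, 15, 24, 22, 18), (123, 484, 55, 14, 24, 22, 17), (126, 483, 54, 30, 6, 5, 4), (129, 481, 53, 41, 8, 6, 5), (132, 479, 53, 41, 8, 6, 4), (135, 476, 53, 41, 8, 6, 5), (138, 474, 53, 47, 10, 11, 10), (141, 471, 53, 48, 12, 12, 12)]
```

>>> jog_arm --pt "0 0 0 -5 0 0 0" --pt "0 0 0 -4 0 1 0" --pt "0 0 0 0 0 0 0"

```text
t: 9.75
eef_pos: [605.9, 92.9, 139.1]
tcp_rot: [3.142, -0.005, 0.016]
ft_force: [-1.0, 0.4, 15.3]
opening: 0.005
grip_force: 7.8
```

>>> jog_arm --pt "0 0 0 3 0 0 0" --pt "0 0 0 3 0 0 0" --pt "0 0 0 3 0 0 0"

```text
t: 10.12
eef_pos: [608.1, 93.0, 138.8]
tcp_rot: [3.141, 0.015, 0.017]
ft_force: [-52.3, -3.5, 50.5]
opening: 0.005
grip_force: 36.9
```

```bash
python3 m.py | tail -30 | grep -v '^185\|^365'
```

```text
paddle n 20 [593.8  73.   55.8] [595.5 115.3  57.1]
[[594.5 115.3  56.6]
 [594.6 113.8  56.6]
 [594.5 112.2  56.5]
 [594.4 110.7  56.2]
 [594.3 109.2  56. ]
 [594.5 107.6  56.3]
 [595.1  79.3  56.5]
 [595.5  77.8  57.1]
 [595.1  76.2  56.3]
 [595.3  74.7  56.7]
 [594.8  73.   55.8]
 [594.  115.3  56.7]
 [594.  113.3  56.7]
 [594.2 111.7  56.9]
 [593.9 110.2  56.3]
 [593.8 108.7  56.1]
 [594.7  78.8  56.7]
 [594.9  77.2  57. ]
 [594.8  75.7  56.8]
 [594.3  74.   56. ]]
[ 0.4  0.  56.5]
280 [(215, 636, 94, 64, 15, 2, 1), (221, 632, 94, 63, 13, 1, 0), (227, 628, 94, 60, 15, 1, 0), (233, 625, 94, 59, 14, 2, 2), (239, 631, 94, 81, 1, 4, 6), (245, 631, 94, 88, 1, 3, 6), (251, 631, 94, 94, 2, 3, 6), (257, 631, 94, 98, 2, 4, 7), (263, 629, 94, 100, 2, 6, 10), (269, 627, 94, 100, 3, 6, 11), (275, 624, 94, 100, 3, 6, 10), (281, 622, 94, 100, 3, 6, 10)]
[608.   93.  138.9] [-43.8  -4.3  42.5] 10.175
```

With the lever fully down (0.40) and unloaded first, the jaw hits the same hard stop at 70 mm travel, so it isn't the ratchet. That also fits an initial 18 mm stone gap (about 15 mm joint travel): it is home. I'll keep a light push, lift straight up, then back away.

>>> jog_arm --pt "0 0 0 -5 0 0 0" --pt "0 0 0 0 0 -3 0" --pt "0 0 0 0 0 -4 0" --pt "0 0 0 0 0 -5 0" --pt "0 0 0 -1 0 -8 0" --pt "0 0 0 -3 0 -15 0" --pt "0 0 0 0 0 -40 0" --pt "0 0 0 0 0 -40 0" --pt "0 0 0 -40 0 0 0" --pt "0 0 0 -40 0 0 0"

```text
t: 11.42
eef_pos: [523.9, 91.5, 253.7]
tcp_rot: [-3.142, -0.003, 0.016]
ft_force: [0.1, 0.6, 0.4]
opening: 0.004
grip_force: 0.0
```

Run:
```python
from h import *
np.set_printoptions(precision=0,suppress=True,linewidth=150)
d=env.read_camera("wrist")
cv2.imwrite("pics/w9.png",cv2.resize(d["color"][:,:,::-1],None,fx=1.4,fy=1.4))
for t in ("release_pad","stone_mid"):
    for r in env.recognise("wrist",t)[:1]:print(t,r["score"],world(d,*r["location"]))
s=env.state();print(s["eef_pos"],s["ft_force"],s["t"])
```

```text
stone_mid 0.66 [472. 106.  48.]
[524.  92. 254.] [1. 0. 1.] 11.575
```

View pics/w9.png

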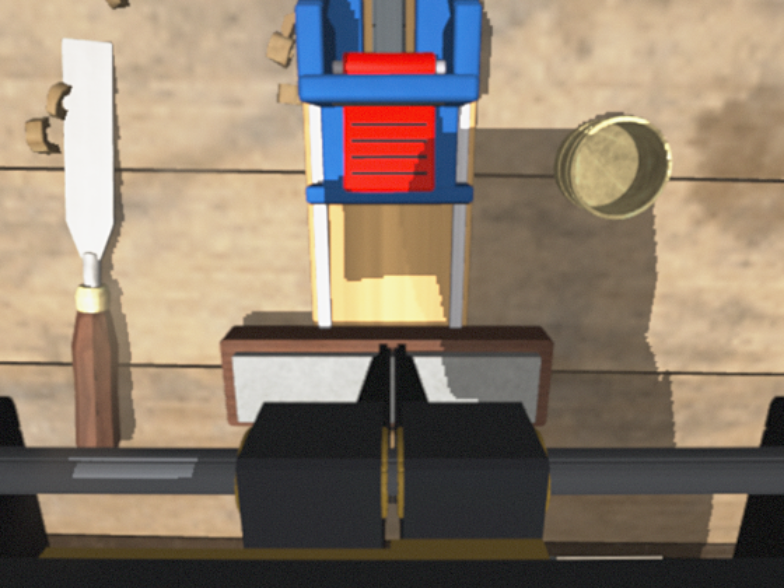

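Run:
```python
from h import *
d=env.read_camera("wrist")
for u,a,b in ((230,60,82),(255,80,150),(320,60,82),(325,135,240)):print(u,[(v,*world(d,u,v).round(1).tolist()) for v in range(a,b,4)])
```

```text
230 [(60, 625.2, 124.2, 100.9), (64, 623.0, 124.3, 100.6), (68, 620.7, 124.4, 100.5), (72, 618.4, 124.6, 98.8), (76, 618.1, 131.8, 42.2), (80, 615.2, 131.9, 42.0)]
255 [(80, 614.8, 111.1, 69.0), (84, 612.1, 111.0, 70.2), (88, 609.5, 111.0, 70.7), (92, 606.8, 111.0, 71.0), (96, 604.1, 111.0, 71.2), (100, 601.5, 110.9, 72.8), (104, 598.8, 110.9, 72.8), (108, 596.0, 110.9, 72.6), (112, 593.4, 110.8, 74.0), (116, 590.7, 110.8, 74.5), (120, 588.0, 110.7, 75.0), (124, 585.3, 110.7, 75.5), (128, 582.6, 110.6, 76.8), (132, 579.9, 110.6, 76.8), (136, 576.9, 110.7, 75.4), (140, 570.1, 112.8, 43.0), (144, 566.8, 112.9, 41.8), (148, 559.7, 114.6, 14.5)]
320 [(60, 626.2, 69.6, 100.5), (64, 623.9, 69.5, 100.3), (68, 621.6, 69.4, 100.6), (72, 619.4, 69.1, 98.4), (76, 619.3, 63.5, 43.3), (80, 616.4, 63.2, 42.2)]
325 [(135, 575.1, 57.3, 42.9), (139, 571.9, 57.2, 43.2), (143, 568.7, 57.0, 42.9), (147, 562.5, 54.1, 20.4), (151, 559.0, 53.9, 20.5), (155, 555.5, 53.7, 20.0), (159, 552.0, 53.5, 19.9), (163, 548.6, 53.4, 20.4), (167, 545.1, 53.2, 20.5), (171, 541.6, 53.1, 20.9), (175, 538.0, 52.8, 20.6), (179, 534.4, 52.7, 20.8), (183, 530.7, 52.4, 20.2), (187, 527.1, 52.2, 20.2), (191, 523.5, 52.1, 20.8), (195, 519.8, 51.9, 20.6), (199, 516.2, 51.7, 20.8), (203, 512.4, 51.5, 20.5), (207, 508.7, 51.3, 20.8), (211, 504.9, 51.1, 20.6), (215, 500.9, 50.9, 20.2), (219, 497.1, 50.7, 20.3), (223, 493.4, 50.5, 20.7), (227, 489.5, 50.3, 20.5), (231, 485.4, 50.0, 20.1), (235, 482.7, 50.3, 23.4), (239, 482.9, 51.4, 33.6)]
```

The jaw is open and the stone, chisel and tin haven't moved. I'll check the gap at the stop once more from above, in case letting go dragged the jaw.

>>> jog_arm --pt "0 0 0 43 0 0 0" --pt "0 0 0 43 0 0 0" --pt "0 0 0 0 0 0 0"

```text
t: 12.0
eef_pos: [613.6, 92.8, 251.9]
tcp_rot: [3.142, -0.002, 0.016]
ft_force: [-1.1, -1.2, -0.1]
opening: 0.002
grip_force: 0.0
```

Run:
```python
from h import *
d=env.read_camera("wrist")
a=d["color"]
cv2.imwrite("pics/w10.png",cv2.resize(a[:230,150:410,::-1],None,fx=2.6,fy=2.6,interpolation=cv2.INTER_CUBIC))
for u in (225,235,330,340):print(u,[(v,*world(d,u,v).round(0).astype(int).tolist()) for v in range(64,140,3)])
print(env.state()["eef_pos"])
```

```text
225 [(64, 719, 142, -2), (67, 714, 136, 43), (70, 712, 136, 44), (73, 710, 136, 46), (76, 707, 136, 47), (79, 705, 136, 47), (82, 703, 136, 47), (85, 701, 136, 44), (88, 699, 136, 44), (91, 697, 140, 20), (94, 694, 140, 21), (97, 692, 140, 20), (100, 690, 140, 21), (103, 688, 136, 48), (106, 686, 136, 52), (109, 684, 135, 54), (112, 682, 135, 58), (115, 680, 134, 62), (118, 678, 134, 64), (121, 676, 134, 68), (124, 674, 133, 70), (127, 672, 133, 73), (130, 671, 133, 77), (133, 669, 132, 78), (136, 667, 132, 82), (139, 665, 132, 84)]
235 [(64, 719, 134, -2), (67, 714, 129, 43), (70, 712, 128, 45), (73, 710, 129, 45), (76, 708, 129, 44), (79, 705, 129, 44), (82, 703, 129, 44), (85, 701, 129, 44), (88, 699, 129, 43), (91, 697, 132, 15), (94, 694, 132, 14), (97, 692, 132, 15), (100, 690, 129, 46), (103, 688, 128, 49), (106, 686, 128, 52), (109, 684, 128, 55), (112, 682, 127, 58), (115, 680, 127, 62), (118, 678, 127, 64), (121, 676, 127, 67), (124, 674, 126, 70), (127, 672, 126, 73), (130, 671, 126, 75), (133, 669, 125, 77), (136, 667, 125, 80), (139, 665, 125, 83)]
330 [(64, 720, 52, -2)
[... 344 characters left out ...]
, 64), (121, 677, 59, 68), (124, 676, 59, 71), (127, 674, 59, 73), (130, 672, 59, 76), (133, 670, 60, 79), (136, 668, 60, 81), (139, 667, 60, 84)]
340 [(64, 721, 43, -2), (67, 718, 43, -2), (70, 716, 43, -1), (73, 713, 43, -1), (76, 711, 43, -1), (79, 708, 43, -1), (82, 706, 43, -2), (85, 703, 42, -2), (88, 701, 42, -2), (91, 698, 42, -2), (94, 696, 42, -3), (97, 693, 42, -2), (100, 691, 42, -2), (103, 688, 41, -2), (106, 686, 41, -2), (109, 683, 41, -2), (112, 680, 41, -1), (115, 678, 41, -2), (118, 675, 41, -2), (121, 673, 40, -2), (124, 670, 40, -2), (127, 667, 40, -2), (130, 665, 40, -2), (133, 662, 40, -2), (136, 659, 40, -1), (139, 657, 39, -3)]
[611.94916861  92.87491221 251.79891817]
```

View pics/w10.png

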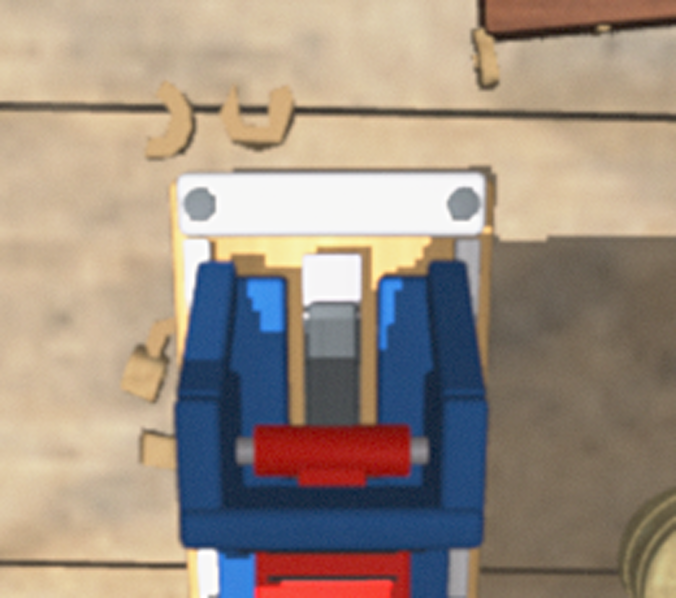

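The gap is the same as when pushed hard against the stop, so letting go didn't drag the jaw. The release is up, everything else is in place and the arm is clear at z≈174 (tips). Handing in.

```bash
python3 -c "
from cell import env
print(env.job_done())"
```

```text
the job is handed in; nothing more can be done
None
```

I handed the job in with the jaw pushed back about 70 mm to a hard stop, the release up, the arm clear, and the stone, chisel and tin unmoved in the wrist view; about 7 mm of board still shows between the jaw and the end stop, and I took the jaw as home because it stopped at the same place with the release fully pressed.

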